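Clear the kiln prop and swing the hand-rest arm out to its click

TASK

Get the decorating stand ready: first stand the yellow-banded kiln prop that blocks the hand-rest arm back in its own yellow-tagged pocket, without letting it fall over. Then swing the hand-rest arm out clockwise (seen from above), over the wheel, by its orange knob until it clicks home in its end stop and the red pin sinks flush with the hub; the stop is set differently each time, so feel for it, do not force the arm past it, let go, and leave everything else undisturbed.

Things in the scene. Friction and masses are not known exactly. Their poses are not given: they have to be found in the camera images.
- stand: fixed decorating stand; origin on the vertical hinge axis at table height, z up. Grey base board 12 mm thick, x -255..75 mm, y -200..170 mm in its frame; round grey hinge housing 92 mm across at the origin, up to 94 mm; a banding wheel 180 mm across, centred at x -105, y 65 mm, with a white clay disc, top at 68 mm, under the arm's sweep
- hinge (a point): point on the vertical hinge axis at the top of the aluminium hub, 115 mm above the table, turned as the stand. At joint rest_arm = q rad the arm points from here along (cos a, sin a) in the stand's x, y, with a = -1.222 - q rad: it swings clockwise seen from above as q grows
- rest_arm (a joint): angle q of the hand-rest arm in rad; starts at 0 to 0.1 (folded away), grows as it swings out clockwise seen from above; mechanical travel to 2.8. The end detent lies somewhere from 1.2 to 2.1, differently each time and not marked
- rest_knob (a point): centre of the orange upright round knob at the arm's free end, 24 mm across, 40 mm tall (115 to 155 mm above the table, this point at 135 mm), 150 mm from the hinge axis. The aluminium arm below it is 18 mm wide and 18 mm high, top at 115 mm, underside at 97 mm
- hub (a point): centre of the aluminium hub, 92 mm across, with the detent inside. Felt at the knob: free swing about 1 N (more when fast); just before the detent a small hump adding 1 to 2 N; then the arm pulls ahead and drops 0.25 rad into its notch by itself; then a steep wall resists with 7 to 10 N for about 0.15 rad (22 mm at the knob), and springs the arm back into the notch when let go
- click_pin (a joint): height in m of the red pin, 12 mm across, above flush with the hub (36 mm from the hinge axis, on the far side from the arm): about 0 = arm clicked home in the detent; 0.006 between positions; 0.008 on the hump; above 0.012 = arm forced up and past its end stop (not allowed). It moves by itself with the swing of the arm
- prop_yellow: white square kiln prop, 38 x 38 mm, 110 mm tall, about 0.2 kg, with a yellow band and yellow mark at its top; standing on the stand's 12 mm base board in the path of the arm; origin at the centre of its underside, z up along it, x and y along its side faces
- pocket_yellow: fixed wooden open-topped pocket for the yellow prop, 64 x 64 mm outside, 56 x 56 mm inside, wall 4 mm thick and 26 mm high, floor 4 mm thick; yellow on its floor and on its -x and +x faces, with a flat yellow tag 20 mm wide before its -x side; origin at the centre of its underside. The prop stands upright on its floor, squared up with the pocket's sides (origin then 4 mm above the pocket's)
- prop_blue: the same kind of prop, blue band, 85 mm tall, standing in the blue-tagged pocket; leave it
- prop_red: the same kind of prop, red band, 70 mm tall, standing in the red-tagged pocket; leave it
- pocket_blue: blue-tagged pocket, like the yellow one, already filled
- pocket_red: red-tagged pocket, like the yellow one, already filled
- bowl: white bowl, 110 mm across, 60 mm high, on the table; leave it
- dish: blue flat dish, 150 mm across, on the table; leave it
- jar: jar with black cap, 56 mm across, 75 mm high; leave it
- brush: brush lying on the table; leave it
- cup: terracotta cup, 72 mm across, 80 mm high; leave it

How it is judged:
By the outcome, as a careful person would: the job done as asked, in the order asked, and still so for the second after the job is handed in, with the robot touching nothing.
It also fails if it takes over 64 s, if anything falls off the work surface, if the arm or the gripper's body presses on something with over 40 N, if the wrist force passes 120 N, or if a joint passes its speed limit or range.

ROBOT

A 6-joint arm with a two-finger parallel gripper is mounted at the origin on the work surface. World frame = base frame: x ahead of the robot, y to its left, z up, the work surface at z = 0. Lengths are in m, angles in degrees, forces in N, time in s.
With the tool pointing down it reaches from about 0.375 to 0.9 m from the base axis. Payload 3.1 kg.
Tool frame: the origin (TCP) lies on the centre line of the jaws, within the pads' length; the fingertips stand 17 mm ahead of it and the grasp point (between the pads) lies 2 mm behind it; z points along the fingers, y is the line along which they close (so a half turn about z gives the same grasp; the last joint's range is limited). The gripper opens to 87 mm and grips with 3 to 60 N. Pads are 19 mm wide; open, the fingers measure 117 mm over their backs; the gripper's body (75 mm by 190 mm) begins 51 mm behind the grasp point.
Start: joints at [-84.483, 30.224, 82.088, -0, 67.689, -10.227], TCP at [0.17, -0.602, 0.24] pointing down, gripper open.
Joint ranges: [-176.69, 176.69], [-43.24, 126.21], [12.49, 139.97], [-82, 262], [0, 151.66], [-163.58, 163.58]. Speed limits (degrees/s): [159.86, 159.86, 180, 180, 180, 180].

INTERFACE

Orientations are given as a 3x3 rotation matrix whose columns are the frame's x, y, z axes.
In Python, from rig import bot, imaging, finder gives the robot as it stands. The module is installed in compiled form; this text tells all that it offers.
- The arm moves only by the tool play_rows, never from a script. Its argument "motion" is a list that holds one entry, the list of rows, each a list of 6 numbers: the shift along the tool's x, y, z in m, then the turn, a rotation vector about the tool's x, y, z in degrees. In form: [[[dx, dy, dz, wx, wy, wz], ...]]. A call has 1 to 8 rows; each row is the pose to reach, as a shift and turn from the pose commanded when the call began, along the tool's axes at that moment; what a row does not reach only later rows make up. A row lasts 1/12 s, in which the tool goes at most 41.7 mm and 7.16 degrees, less where a joint would pass 70% of its speed; a pose out of reach is approached as far as the arm can. A call with a gripper value outside its range is refused whole. "fingers" is the finger opening in m, from 0 to 0.087, set as the call begins (left out, the last holds). The fingers move at their own pace and stop on an object; the grip force is fixed at half the most. Time passes only in rows, so rows that repeat a pose let the fingers close. It gives the time, the measured TCP pose, the force, the opening and the grip force at its end, in the units of the state.
- bot.read_state(): the state, without advancing time (a new reading comes with each control period).
- imaging.capture(name): name is "scene" or "top" or "wrist"; returns a dict with "frame" (480x640x3 uint8, red, green, blue), "camera_matrix" (3x3 intrinsics, pixels), "k1" (the pictures are not rectified: a ray, as slopes to the right and down, at radius r is drawn at 1 + k1 r^2 times it, then the intrinsics apply), "R" (3x3) and "t" (3): a world point X has camera coordinates R X + t. Camera axes: x right, y down, z forward; pixel columns grow to the right and rows downward; lengths in m; the calibration is good to about 2 mm. A picture is of the moment at which its call begins. There is no depth.
- bot.hand_in(): hands the job in; it is judged then, once.
Trained networks look in the newest picture that a camera, given by its name, has taken for a name from the list of things; names that differ only in an ending like _2 or _b are one class to them, and where a whole thing is asked for, a point or a joint stands for the part that bears it (a point fixed in the world has none). Each returns a list of dicts, best first, with "confidence" (0 to 1); they miss things now and then, are a little off and sometimes report something else, mostly with a low value. They report only what shows in the picture. A call takes as long as a camera call.
- finder.recognise(camera, name): "at" ([x, y, z] in m, in world coordinates, good to about 4 mm: the middle of the surface that is visible of it).
- finder.outline_of(camera, name): "pixels" (480x640 bool, what is visible of it).
The state is a dict: "time_s": time; "joint_positions": joint angles; "qvel": joint speeds; "tau": joint torques, N m; "position": TCP position; "tcp_rot": TCP orientation; "force": force on the tool from outside, world axes, zero at the start; "moment": the same for the moment, N m; "opening": opening from 0.0 (shut) to 1.0 (fully open); "grasp_force": force on a finger pad.
Only numpy, scipy, OpenCV 4.12 (cv2) and the standard library are available. Lean on these libraries where they do the work, as an engineer would, in place of code of your own. Each camera call takes 0.05 s, during which the arm holds its last target. There are 200 camera calls.

## Working session

There is one attempt and no reset: what is moved stays moved. The work goes in short steps, Python scripts to look and compute and a tool call to move; the robot and the scene stay as the last step left them, time stands still between calls to the robot, and variables do not carry over. Pictures are saved under pics/ and viewed, at most 10 in all, crops included, and the job is handed in when it is done.

Besides the shell and the picture viewer there is one more tool, called after ">>>" as name(argument=value, ...), one argument or row to a line, values as JSON. play_rows: Moves the arm, as the interface text tells. Its arguments: {"type":"object","properties":{"motion":{"type":"array"},"fingers":{"type":"number"}},"required":["motion"]}

```bash
mkdir -p pics; python3 - <<'E'
from rig import bot, imaging, finder
import cv2, numpy as np
s=bot.read_state(); print(s)
for c in ("scene","top"):
    d=imaging.capture(c); cv2.imwrite(f"pics/{c}0.png",d["frame"][:,:,::-1])
    C=-d["R"].T@d["t"]; print(c,C,d["R"][2],d["k1"],d["camera_matrix"][0])
    for n in ("stand","hub","rest_knob","click_pin","prop_yellow","pocket_yellow","prop_blue","prop_red","bowl","dish","jar","brush","cup"):
        r=finder.recognise(c,n); print(n,[(np.round(x["at"],3).tolist(),round(x["confidence"],2)) for x in r[:2]])
E
```

```text
{'time_s': 0.0, 'joint_positions': array([-8.44824541e+01,  3.02766763e+01,  8.21586431e+01,  7.10325928e-04,
        6.76884406e+01, -1.02280150e+01]), 'qvel': array([ 0.15263722,  0.03178113, -0.04167535,  0.0373226 ,  0.02052579,
       -0.01439276]), 'tau': array([ 8.40511548e-04, -4.40040100e+01, -1.76592261e+01,  6.33564382e-02,
        5.82059263e-02, -1.63356267e-04]), 'position': array([ 0.16955814, -0.60082053,  0.23858362]), 'tcp_rot': array([[ 9.62477583e-01,  2.71361130e-01, -1.96270641e-04],
       [ 2.71360914e-01, -9.62475261e-01,  2.15111193e-03],
       [ 3.94822528e-04, -2.12365720e-03, -9.99997667e-01]]), 'force': array([-0.0014442 , -0.23305244, -0.53291084]), 'moment': array([-0.04268701,  0.03599299, -0.02473586]), 'grasp_force': 0.0, 'opening': 0.9962248797354437}
scene [ 1.31268281 -0.06145208  0.77646364] [-0.74308612  0.08260034 -0.66407846] -0.013897602295882201 [436.95771726   0.         315.7461965 ]
stand [([0.577, -0.03, 0.015], 0.59), ([0.548, 0.312, 0.061], 0.24)]
hub [([0.61, -0.048, 0.115], 0.78)]
rest_knob [([0.61, -0.042, 0.115], 0.6)]
click_pin 
[... 472 characters left out ...]
 0.84)]
top [0.37809248 0.02085473 1.45325828] [ 0.10803612 -0.02322047 -0.99387575] 0.035266223890054495 [456.75389356   0.         307.69970733]
stand [([0.482, -0.022, 0.011], 0.83)]
hub [([0.593, -0.025, 0.116], 0.7)]
rest_knob [([0.592, -0.027, 0.112], 0.78)]
click_pin [([0.591, -0.022, 0.118], 0.49)]
prop_yellow [([0.507, -0.102, 0.119], 0.55)]
pocket_yellow [([0.633, 0.338, 0.008], 0.76)]
prop_blue [([0.527, 0.307, 0.089], 0.81), ([0.371, 0.455, 0.037], 0.74)]
prop_red [([0.435, 0.317, 0.069], 0.54)]
bowl []
dish [([0.569, -0.459, 0.012], 0.97)]
jar [([0.648, -0.312, 0.076], 0.79)]
brush [([0.622, 0.442, 0.014], 0.76)]
cup [([0.374, 0.455, 0.038], 0.82), ([0.569, -0.46, 0.012], 0.61)]
```

View pics/scene0.png

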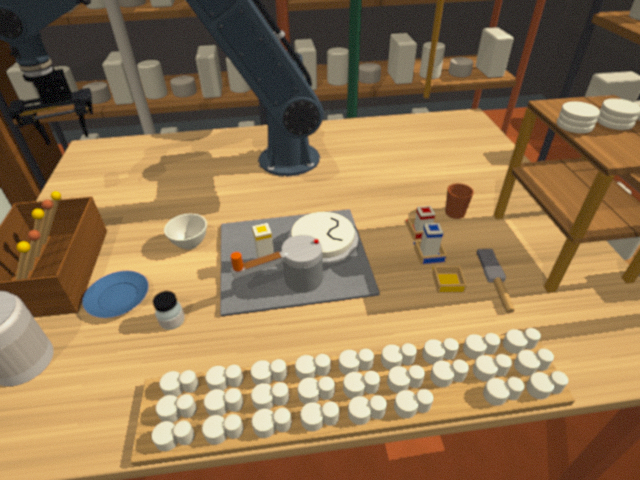

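View pics/top0.png

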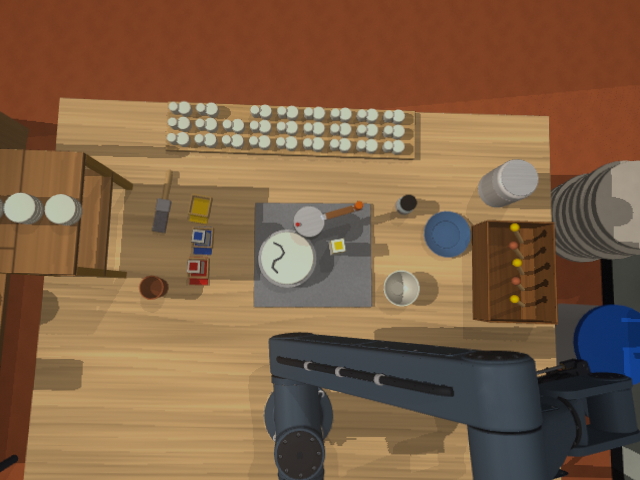

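The scene view shows the hub at (303,250), knob (237,262), yellow prop (262,235) and empty yellow pocket (448,279). In the top view these are the hub (309,221), knob (359,205), prop (338,246) and pocket (200,209).

```bash
cat > h.py <<'E'
from rig import bot, imaging, finder
import cv2, numpy as np
from scipy.spatial.transform import Rotation as Ro
def ray(d,px):
    u=cv2.undistortPoints(np.array(px,float).reshape(-1,1,2),d["camera_matrix"],np.array([d["k1"],0,0,0,0]))[:,0]
    return (-d["R"].T@d["t"]), np.c_[u,np.ones(len(u))]@d["R"]
def at(d,px,z):
    C,v=ray(d,px); return C+v*((z-C[2])/v[:,2])[:,None]
def proj(d,X):
    p,_=cv2.projectPoints(np.array(X,float).reshape(-1,1,3),cv2.Rodrigues(d["R"])[0],d["t"],d["camera_matrix"],np.array([d["k1"],0,0,0,0])); return p[:,0]
def mask(d,lo,hi,box=None):
    m=cv2.inRange(cv2.cvtColor(d["frame"],cv2.COLOR_RGB2HSV),np.array(lo),np.array(hi))
    if box: k=np.zeros_like(m); x0,y0,x1,y1=box; k[y0:y1,x0:x1]=255; m&=k
    return m
def blobs(m,mn=8):
    n,l,st,c=cv2.connectedComponentsWithStats(m); return sorted([(int(st[i,4]),c[i].round(1),l==i) for i in range(1,n) if st[i,4]>=mn],key=lambda b:-b[0])
def rel(p,yaw,s=None):
    """row (mm, deg) from measured pose to tool-down pose at p with tool y axis along yaw (deg, mod 180)"""
    s=s or bot.read_state(); R=s["tcp_rot"]
    best=None
    for k in (0,180):
        a=np.radians(yaw+k); y=np.array([np.cos(a),np.sin(a),0]); z=np.array([0,0,-1.]); T=np.c_[np.cross(y,z),y,z]
        w=Ro.from_matrix(R.T@T).as_rotvec(degrees=True)
        if best is None or np.linalg.norm(w)<np.linalg.norm(best): best=w
    return (R.T@(np.array(p)-s["position"])).round(4), best.round(2)
E
python3 - <<'E'
from h import *
D={c:imaging.capture(c) for c in("top","scene")}
for c,bp,bk,bo in(("top",(325,235,350,258),(185,190,216,226),(350,195,370,215)),("scene",(250,222,275,245),(430,262,468,294),(228,250,246,274))):
    d=D[c]
    for n,b,lo,hi,z in(("prop",bp,(20,120,120),(35,255,255),.122),("pocket",bk,(18,150,90),(35,255,255),.004),("knob",bo,(3,170,120),(16,255,255),.155)):
        B=blobs(mask(d,lo,hi,b))
        for a,ce,m in B[:2]:
            pts=np.argwhere(m)[:,::-1].astype(float); w=at(d,pts,z)
            r=cv2.minAreaRect(w[:,:2].astype(np.float32)*1000)
            print(c,n,a,ce,at(d,[ce],z)[0].round(4),"rect",np.round(r[0],1),np.round(r[1],1),round(r[2],1))
    B=blobs(mask(d,(0,170,90),(6,255,255),(290,210,325,255))); print(c,"pin",[(a,ce,at(d,[ce],.12)[0].round(4)) for a,ce,_ in B[:3]])
d=D["top"]
cv2.imwrite("pics/c1.png",cv2.resize(d["frame"][180:330,180:440][:,:,::-1],None,fx=3,fy=3,interpolation=cv2.INTER_CUBIC))
E
```

```text
top prop 59 [338.1 245.2] [ 0.5104 -0.0998  0.122 ] rect [ 510.7 -100. ] [22.1 22.1] 15.3
top pocket 406 [199.4 210.5] [0.6198 0.3348 0.004 ] rect [620.8 335.2] [59.5 80.4] 82.3
top knob 55 [358.3 204.7] [ 0.6265 -0.1529  0.155 ] rect [ 627.1 -152. ] [20.5 23.4] 1.8
top pin []
scene prop 62 [262.8 237.1] [ 0.5426 -0.0979  0.122 ] rect [543.  -97.2] [13.3 38. ] 10.0
scene prop 58 [260.9 228.7] [ 0.5116 -0.1011  0.122 ] rect [ 511.4 -100.7] [22.4 21.8] 10.0
scene pocket 444 [449.5 282.7] [0.6401 0.3329 0.004 ] rect [638.9 334.1] [66.8 62.3] 81.4
scene pocket 8 [432.5 267.5] [0.5844 0.3096 0.004 ] rect [584.4 309.6] [ 2.4 11.1] 71.4
scene knob 180 [237.2 261.3] [ 0.6498 -0.1512  0.155 ] rect [ 648.2 -151.9] [54.9 25.6] 18.8
scene pin [(9, array([316., 241.]), array([0.5724, 0.0215, 0.12  ]))]
```

View pics/c1.png

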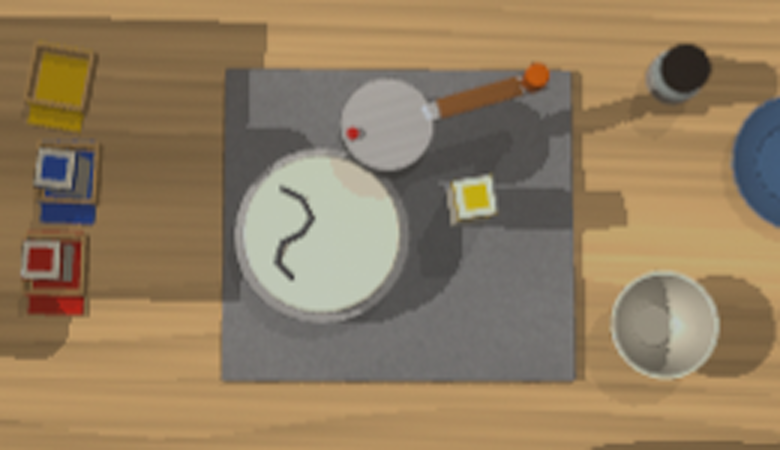

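The crop shows the prop mark at (475,197), the hub centre at (387,125) and the pocket floor at (63,80), with its tag facing the robot. The neighbouring blue and red props stand on the pocket's -x side. I'll move above the prop for a close look.

```bash
python3 - <<'E'
from h import *
print(rel((.50,-.10,.30),102))
d=imaging.capture("top"); h=at(d,[(309,221.7)],.115)[0]; k=at(d,[(358.5,204.8)],.155)[0]
print(h,k,np.hypot(*(k-h)[:2]),np.degrees(np.arctan2(*(k-h)[1::-1])))
c=at(d,np.array([(222,70),(573,72),(575,381),(221,381)])/3+[180,180],.012); print(c.round(3))
print(at(d,[(201.2,206.7)],.026), at(d,[(286.7,257.5)],.068))
E
```

```text
(array([ 0.4541, -0.3931, -0.0604]), array([-0.  , -0.  ,  3.74]))
[ 0.57839234 -0.01273824  0.115     ] [ 0.6262506  -0.15345093  0.155     ] 0.14862864992219232 -71.2161495732646
[[ 0.647  0.162  0.012]
 [ 0.657 -0.213  0.012]
 [ 0.33  -0.219  0.012]
 [ 0.32   0.149  0.012]]
[[0.62843693 0.32511317 0.026     ]] [[0.47355556 0.05073544 0.068     ]]
```

>>> play_rows(
  motion=[
    [[0.028,-0.025,-0.004,0,0,0.2],[0.057,-0.049,-0.0075,0,0,0.5],[0.085,-0.074,-0.011,0,0,0.7],[0.113,-0.098,-0.015,0,0,0.9],[0.142,-0.123,-0.019,0,0,1.2],[0.17,-0.147,-0.023,0,0,1.4],[0.2,-0.172,-0.026,0,0,1.6],[0.227,-0.196,-0.03,0,0,1.9]],
  ],
)

```text
time_s: 2.22
position: [0.3357, -0.3495, 0.2698]
tcp_rot: [[0.971, 0.239, 0.0], [0.239, -0.971, 0.0], [0.0, 0.0, -1.0]]
force: [-0.1, -0.2, 0.2]
opening: 1.0
grasp_force: 0.0
```

>>> play_rows(
  motion=[
    [[0.028,-0.025,-0.004,0,0,0.2],[0.057,-0.049,-0.0075,0,0,0.5],[0.085,-0.074,-0.011,0,0,0.7],[0.113,-0.098,-0.015,0,0,0.9],[0.142,-0.123,-0.019,0,0,1.2],[0.17,-0.147,-0.023,0,0,1.4],[0.2,-0.172,-0.026,0,0,1.6],[0.227,-0.196,-0.03,0,0,1.9]],
  ],
)

```text
time_s: 2.88
position: [0.5095, -0.1048, 0.3]
tcp_rot: [[0.978, 0.207, 0.001], [0.207, -0.978, -0.0], [0.001, 0.0, -1.0]]
force: [1.2, -0.6, 0.1]
opening: 0.997
grasp_force: 0.0
```

```bash
python3 - <<'E'
from h import *
d=imaging.capture("wrist"); cv2.imwrite("pics/w1.png",d["frame"][:,:,::-1])
s=bot.read_state(); print(s["time_s"],s["position"],s["qvel"].round(2)); print(-d["R"].T@d["t"],d["R"][2])
print(proj(d,[(.511,-.1,.122),(.578,-.013,.115),(.626,-.153,.155)]))
for a,ce,m in blobs(mask(d,(18,110,90),(36,255,255)),60)[:4]:
    w=at(d,np.argwhere(m)[:,::-1].astype(float),.122); r=cv2.minAreaRect(w[:,:2].astype(np.float32)*1000); print(a,ce,np.round(r[0],1),np.round(r[1],1),round(r[2],1))
E
```

```text
2.9333 [ 0.51303459 -0.09984478  0.30092853] [-4.89 -1.23  2.52 -3.94 -1.29 -9.62]
[ 0.57353722 -0.09072887  0.44496384] [-0.23805322 -0.04959866 -0.96998486]
[[320.14975783 211.14066171]
 [229.26403904 104.98596272]
 [430.58974995  73.73546798]]
1343 [556.2 312.8] [ 464.2 -319.5] [70.6 33.1] 23.5
841 [319.7 213.1] [509.3 -99.8] [23.3 23.8] 11.9
460 [ 84.9 318.2] [376.7  82. ] [62.3 20.3] 9.2
211 [616.8 363.7] [ 425.3 -395.6] [14.6 28.9] 10.8
```

View pics/w1.png

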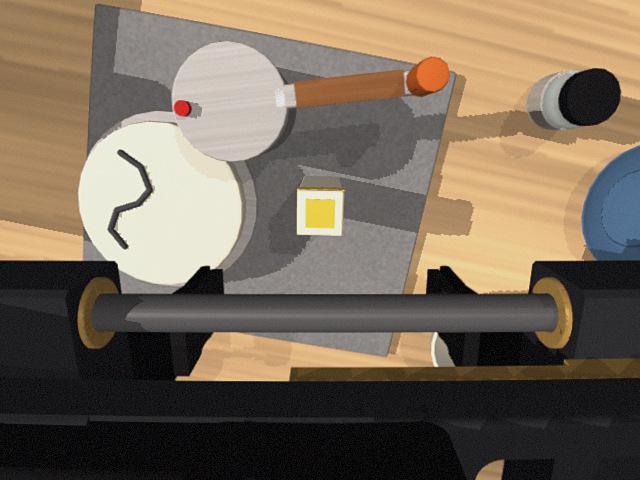

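The wrist view shows the prop top at (320,213), squared with the fingers, clear of the arm and hub. I'll descend now.

```bash
python3 - <<'E'
from h import *
d=imaging.capture("wrist"); s=bot.read_state(); print(s["position"],s["qvel"].round(1))
a,ce,m=blobs(mask(d,(18,110,90),(36,255,255),(290,180,350,250)),60)[0]
w=at(d,np.argwhere(m)[:,::-1].astype(float),.122); r=cv2.minAreaRect(w[:,:2].astype(np.float32)*1000); print(a,ce,r)
print(rel((r[0][0]/1e3,r[0][1]/1e3,.093),102))
E
```

```text
[ 0.5110934  -0.10269318  0.30042586] [-4.6 -0.4  2.5 -4.1  0.1 -3.1]
830 [325.2 219.6] ((509.024169921875, -100.21815490722656), (23.571319580078125, 23.702938079833984), 11.692883491516113)
(array([-0.0022, -0.0029,  0.2074]), array([ 0.  , -0.2 ,  0.31]))
```

>>> play_rows(
  motion=[
    [[-0.001,-0.002,0.03,0,0,0.2],[-0.001,-0.002,0.06,0,0,0.2],[-0.001,-0.002,0.09,0,0,0.2],[-0.001,-0.002,0.12,0,0,0.2],[-0.001,-0.002,0.15,0,0,0.2],[-0.001,-0.002,0.18,0,0,0.2],[-0.001,-0.002,0.2,0,0,0.2],[-0.001,-0.002,0.207,0,0,0.2]],
  ],
  fingers=0.087,
)

```text
time_s: 3.65
position: [0.5047, -0.105, 0.0897]
tcp_rot: [[0.979, 0.203, -0.006], [0.203, -0.979, 0.002], [-0.005, -0.003, -1.0]]
force: [-0.7, 0.3, 0.6]
opening: 0.998
grasp_force: 0.0
```

>>> play_rows(
  motion=[
    [[0,0,0,0,0,0],[0,0,0,0,0,0],[0,0,0,0,0,0]],
  ],
)

```text
time_s: 3.9
position: [0.508, -0.1056, 0.0939]
tcp_rot: [[0.979, 0.203, 0.003], [0.203, -0.979, -0.001], [0.002, 0.002, -1.0]]
force: [0.3, 0.8, 0.2]
opening: 1.002
grasp_force: 0.0
```

```bash
python3 - <<'E'
from h import *
d=imaging.capture("wrist"); s=bot.read_state(); print(s["position"],s["tcp_rot"].round(3),s["force"].round(1))
cv2.imwrite("pics/w2.png",d["frame"][:,:,::-1])
print(rel((.510,-.100,.093),102))
E
```

```text
[ 0.50809273 -0.10555371  0.09406886] [[ 0.979  0.203  0.003]
 [ 0.203 -0.979 -0.001]
 [ 0.003  0.002 -1.   ]] [0.4 0.7 0.3]
(array([ 0.003 , -0.0051,  0.0011]), array([ 0.12, -0.15, -0.26]))
```

View pics/w2.png

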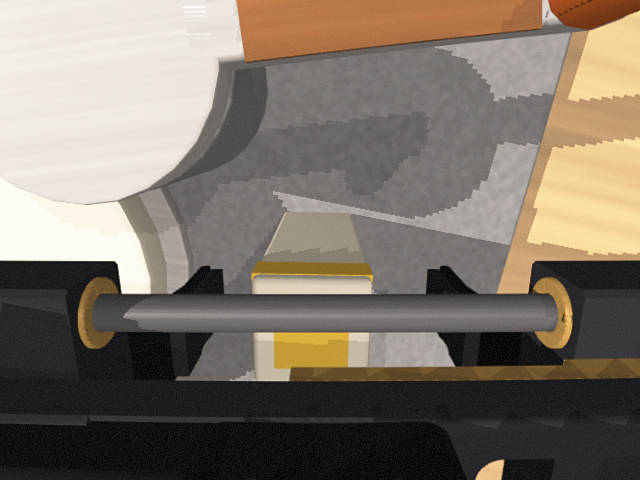

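The prop is at (312,320), about 4 mm left of the jaw midline at 325. That matches the computed shift, so I'll centre and then close.

>>> play_rows(
  motion=[
    [[0.002,-0.0045,0.001,0,0,0],[0.002,-0.0045,0.001,0,0,0],[0.002,-0.0045,0.001,0,0,0]],
  ],
)

```text
time_s: 4.2
position: [0.5084, -0.0998, 0.0923]
tcp_rot: [[0.979, 0.204, 0.001], [0.204, -0.979, -0.0], [0.001, 0.001, -1.0]]
force: [-0.6, 0.0, 0.1]
opening: 0.998
grasp_force: 0.0
```

>>> play_rows(
  motion=[
    [[0,0,0,0,0,0],[0,0,0,0,0,0],[0,0,0,0,0,0],[0,0,0,0,0,0],[0,0,0,0,0,0],[0,0,0,0,0,0],[0,0,0,0,0,0],[0,0,0,0,0,0]],
  ],
  fingers=0.03,
)

```text
time_s: 4.87
position: [0.508, -0.1001, 0.0915]
tcp_rot: [[0.979, 0.204, -0.0], [0.204, -0.979, 0.0], [-0.0, -0.0, -1.0]]
force: [0.1, 0.5, 0.1]
opening: 0.477
grasp_force: 0.0
```

>>> play_rows(
  motion=[
    [[0,0,-0.006,0,0,0],[0,0,-0.015,0,0,0],[0,0,-0.03,0,0,0],[0,0,-0.055,0,0,0],[0,0,-0.08,0,0,0],[0,0,-0.1,0,0,0],[0,0,-0.11,0,0,0],[0,0,-0.11,0,0,0]],
  ],
)

```text
time_s: 5.53
position: [0.5095, -0.1006, 0.2043]
tcp_rot: [[0.979, 0.204, 0.005], [0.204, -0.979, -0.002], [0.005, 0.003, -1.0]]
force: [0.2, -0.3, -1.8]
opening: 0.437
grasp_force: 30.0
```

Fingers were still closing as the lift began, so I need to check how deep the prop sits in the jaws before placing it.

```bash
python3 - <<'E'
from h import *
d=imaging.capture("scene"); s=bot.read_state(); print(s["position"],s["force"].round(1),s["grasp_force"])
cv2.imwrite("pics/s2.png",cv2.resize(d["frame"][150:300,200:350][:,:,::-1],None,fx=4,fy=4,interpolation=cv2.INTER_CUBIC))
p=s["position"]; R=s["tcp_rot"]
for off in (.071,.081,.091): # prop bottom below TCP
    X=[p+R@np.array([sx*.019,sy*.019,off]) for sx,sy in((1,1),(1,-1))]
    print(off,((proj(d,X)-[200,150])*4).round(0).tolist())
E
```

```text
[ 0.50849293 -0.10025295  0.20267803] [-1.2  0.2 -1.8] 29.998060155194253
0.071 [[219.0, 326.0], [283.0, 311.0]]
0.081 [[221.0, 339.0], [284.0, 324.0]]
0.091 [[223.0, 352.0], [286.0, 337.0]]
```

View pics/s2.png

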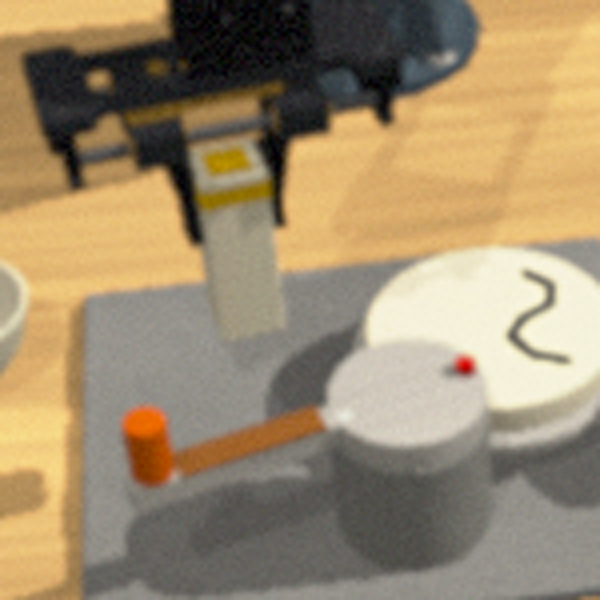

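The prop hangs straight. Its bottom edge runs (223,342) to (284,328), about 82 mm below the TCP. Next I'll carry it near the pocket.

>>> play_rows(
  motion=[
    [[0.003,-0.008,-0.02,0,0,0],[0.01,-0.027,-0.04,0,0,0],[0.02,-0.055,-0.06,0,0,0],[0.032,-0.088,-0.06,0,0,0],[0.044,-0.121,-0.06,0,0,0],[0.056,-0.154,-0.06,0,0,0],[0.068,-0.187,-0.06,0,0,0],[0.08,-0.22,-0.06,0,0,0]],
  ],
)

```text
time_s: 6.25
position: [0.5404, 0.1332, 0.2596]
tcp_rot: [[0.979, 0.203, -0.004], [0.203, -0.979, -0.0], [-0.004, -0.001, -1.0]]
force: [0.4, 0.5, -2.2]
opening: 0.437
grasp_force: 30.0
```

>>> play_rows(
  motion=[
    [[0.012,-0.033,0,0,0,0],[0.024,-0.066,0,0,0,0],[0.036,-0.099,0,0,0,0],[0.047,-0.13,0,0,0,0],[0.056,-0.154,0,0,0,0],[0.062,-0.17,0,0,0,0],[0.065,-0.179,0,0,0,0],[0.065,-0.179,0,0,0,0]],
  ],
)

```text
time_s: 6.92
position: [0.5679, 0.3216, 0.2593]
tcp_rot: [[0.979, 0.206, -0.003], [0.206, -0.979, -0.001], [-0.003, -0.0, -1.0]]
force: [-0.3, -0.3, -1.5]
opening: 0.437
grasp_force: 30.0
```

>>> play_rows(
  motion=[
    [[0,0,0,0,0,0],[0,0,0,0,0,0]],
  ],
)

```text
time_s: 7.08
position: [0.5683, 0.3186, 0.2606]
tcp_rot: [[0.979, 0.203, -0.002], [0.203, -0.979, -0.002], [-0.002, 0.001, -1.0]]
force: [-0.3, -0.2, -1.9]
opening: 0.435
grasp_force: 30.0
```

```bash
python3 - <<'E'
from h import *
d=imaging.capture("wrist"); s=bot.read_state(); print(s["position"],s["force"].round(1),s["grasp_force"])
cv2.imwrite("pics/w3.png",d["frame"][:,:,::-1])
for a,ce,m in blobs(mask(d,(18,130,70),(36,255,255),(0,0,640,330)),100)[:4]:
    w=at(d,np.argwhere(m)[:,::-1].astype(float),.004); r=cv2.minAreaRect(w[:,:2].astype(np.float32)*1000); print(a,ce,np.round(r[0],1),np.round(r[1],1),round(r[2],1))
E
```

```text
[0.56855684 0.31851404 0.26100939] [ 0.6 -0.4 -0.7] 29.998031901195645
2825 [325.4 130. ] [632.9 331.8] [50.7 51. ] 82.0
1477 [324.5 270.9] [489.3 302.5] [ 21.3 129.3] 11.7
1094 [310.8 172.4] [590.1 337.3] [58.4 18.9] 82.1
558 [438.9 300.8] [479.8 174.8] [63.1 18.8] 32.3
```

View pics/w3.png

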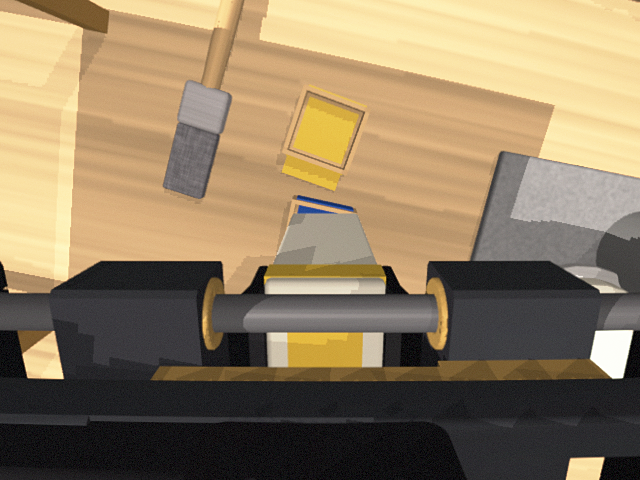

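The pocket floor is at (325,130) and its tag at (311,172). Both give a centre of about (0.632, 0.332) and yaw -8°. I'll move over it, turn to square the prop up, and come part way down.

>>> play_rows(
  motion=[
    [[0.01,0,0,0,0,3],[0.028,0,0,0,0,9],[0.046,0,0,0,0,15],[0.058,-0.0005,0.01,0,0,19],[0.064,-0.0005,0.03,0,0,19.7],[0.064,-0.0005,0.06,0,0,19.7],[0.064,-0.0005,0.09,0,0,19.7],[0.064,-0.0005,0.115,0,0,19.7]],
  ],
)

```text
time_s: 7.8
position: [0.6311, 0.3316, 0.1448]
tcp_rot: [[0.99, -0.14, -0.002], [-0.14, -0.99, -0.001], [-0.002, 0.001, -1.0]]
force: [-0.5, -1.1, -2.0]
opening: 0.433
grasp_force: 30.0
```

>>> play_rows(
  motion=[
    [[0,0,0,0,0,0],[0,0,0,0,0,0],[0,0,0,0,0,0]],
  ],
)

```text
time_s: 8.05
position: [0.6328, 0.3332, 0.1484]
tcp_rot: [[0.99, -0.139, 0.003], [-0.139, -0.99, 0.001], [0.003, -0.001, -1.0]]
force: [0.4, 0.6, -1.7]
opening: 0.433
grasp_force: 30.0
```

```bash
python3 - <<'E'
from h import *
d=imaging.capture("scene"); s=bot.read_state(); print(s["position"],s["force"].round(1),s["grasp_force"])
cv2.imwrite("pics/s3.png",cv2.resize(d["frame"][190:310,390:540][:,:,::-1],None,fx=5,fy=5,interpolation=cv2.INTER_CUBIC))
p=s["position"]; R=s["tcp_rot"]
X=[p+R@np.array([sx*.019,sy*.019,.082]) for sx,sy in((1,1),(1,-1))]
print("bottom",((proj(d,X)-[390,190])*5).round(0).tolist())
c=np.array([.632,.332]);a=np.radians(-8);A=np.array([[np.cos(a),-np.sin(a)],[np.sin(a),np.cos(a)]])
X=[[*(c+A@np.array(v)),.026] for v in((.032,.032),(.032,-.032),(-.032,-.032),(-.032,.032))]
print("rim",((proj(d,X)-[390,190])*5).round(0).tolist())
print(rel((.632,.332,.09),82))
E
```

```text
[0.63321539 0.33358264 0.14923773] [ 0.3  0.1 -1. ] 29.99803356360644
bottom [[287.0, 388.0], [370.0, 388.0]]
rim [[382.0, 469.0], [244.0, 470.0], [218.0, 373.0], [350.0, 372.0]]
(array([-0.0012,  0.0019,  0.0592]), array([-0.12, -0.25,  0.01]))
```

View pics/s3.png

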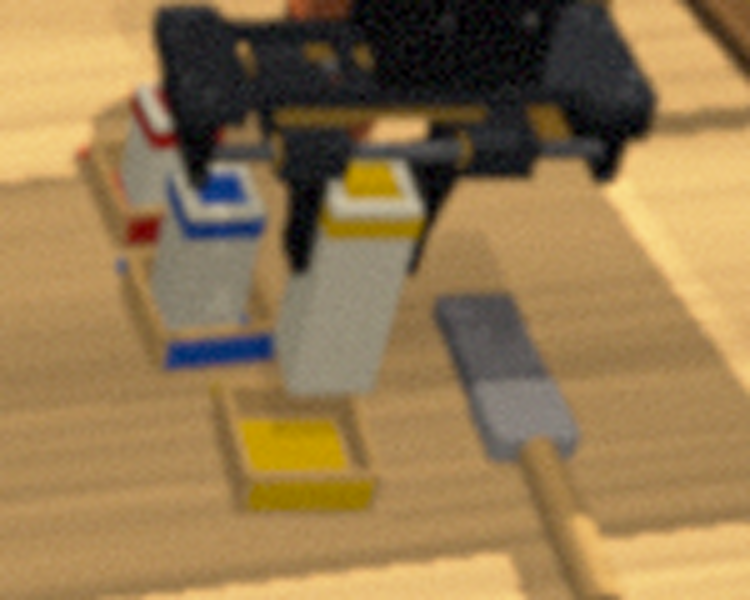

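The prop's bottom edge is at (330,390) and the pocket rim spans (215,388) to (377,475). They line up within the 9 mm margin, so I'll lower it.

>>> play_rows(
  motion=[
    [[0,0.001,0.012,0,0,0],[0,0.001,0.026,0,0,0],[0,0.001,0.038,0,0,0],[0,0.001,0.046,0,0,0],[0,0.001,0.052,0,0,0],[0,0.001,0.056,0,0,0],[0,0.001,0.057,0,0,0],[0,0.001,0.057,0,0,0]],
  ],
)

```text
time_s: 8.77
position: [0.6312, 0.3326, 0.0891]
tcp_rot: [[0.99, -0.138, -0.0], [-0.138, -0.99, -0.0], [-0.0, 0.0, -1.0]]
force: [-0.2, -0.0, -1.7]
opening: 0.436
grasp_force: 30.0
```

>>> play_rows(
  motion=[
    [[0,0,0.001,0,0,0],[0,0,0.002,0,0,0],[0,0,0.003,0,0,0]],
  ],
)

```text
time_s: 9.02
position: [0.6316, 0.3328, 0.0871]
tcp_rot: [[0.99, -0.138, 0.001], [-0.138, -0.99, 0.0], [0.001, -0.001, -1.0]]
force: [-0.5, -0.4, -1.5]
opening: 0.437
grasp_force: 30.0
```

>>> play_rows(
  motion=[
    [[0,0,0.001,0,0,0],[0,0,0.002,0,0,0],[0,0,0.002,0,0,0]],
  ],
)

```text
time_s: 9.27
position: [0.6314, 0.3327, 0.0853]
tcp_rot: [[0.99, -0.138, 0.001], [-0.138, -0.99, 0.0], [0.001, -0.0, -1.0]]
force: [-1.5, -0.4, 2.0]
opening: 0.438
grasp_force: 30.0
```

```bash
python3 - <<'E'
from h import *
d=imaging.capture("scene"); s=bot.read_state(); print(s["position"],s["force"].round(1),s["moment"].round(2))
cv2.imwrite("pics/s4.png",cv2.resize(d["frame"][190:310,390:540][:,:,::-1],None,fx=5,fy=5,interpolation=cv2.INTER_CUBIC))
E
```

```text
[0.63142818 0.33270716 0.08529607] [-0.8  0.1  1.9] [-0.06  0.14  0.  ]
```

View pics/s4.png

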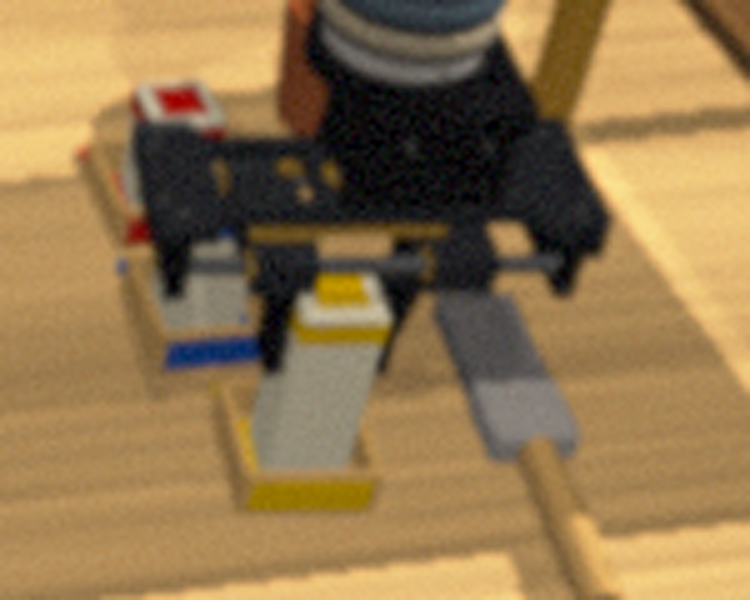

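The force rose from -1.7 to +2 N at the expected height. The prop stands inside the pocket, with its foot at about (305,465), so I can release it.

>>> play_rows(
  motion=[
    [[0,0,0,0,0,0],[0,0,0,0,0,0],[0,0,0,0,0,0],[0,0,0,0,0,0],[0,0,0,0,0,0],[0,0,0,0,0,0]],
  ],
  fingers=0.065,
)

```text
time_s: 9.82
position: [0.6312, 0.3326, 0.0844]
tcp_rot: [[0.99, -0.138, -0.0], [-0.138, -0.99, -0.0], [-0.0, 0.0, -1.0]]
force: [-0.4, 0.7, 0.3]
opening: 0.729
grasp_force: 0.0
```

>>> play_rows(
  motion=[
    [[0,0,-0.01,0,0,0],[0,0,-0.03,0,0,0],[0,0,-0.06,0,0,0],[0,0,-0.09,0,0,0],[0,0,-0.12,0,0,0],[0,0,-0.15,0,0,0],[0,0,-0.165,0,0,0],[0,0,-0.165,0,0,0]],
  ],
)

```text
time_s: 10.48
position: [0.6339, 0.3336, 0.2561]
tcp_rot: [[0.99, -0.138, 0.011], [-0.138, -0.99, 0.004], [0.01, -0.005, -1.0]]
force: [0.2, -0.4, -0.1]
opening: 0.748
grasp_force: 0.0
```

```bash
python3 - <<'E'
from h import *
d=imaging.capture("wrist"); s=bot.read_state(); print(s["time_s"],s["position"],s["force"].round(1),s["opening"])
for a,ce,m in blobs(mask(d,(18,110,70),(36,255,255),(150,0,500,280)),60)[:5]:
    w=at(d,np.argwhere(m)[:,::-1].astype(float),.114); r=cv2.minAreaRect(w[:,:2].astype(np.float32)*1000); print(a,ce,np.round(r[0],1),np.round(r[1],1),round(r[2],1))
t=imaging.capture("top")
for n,b,lo,hi,z in(("knob",(350,195,370,215),(3,170,120),(16,255,255),.155),):
    print([(a,ce,at(t,[ce],z)) for a,ce,_ in blobs(mask(t,lo,hi,b))])
w=d["frame"]; tt=t["frame"][160:330,160:480]
cv2.imwrite("pics/m5.png",np.vstack([cv2.resize(w[:300],(640,300)),cv2.resize(tt,(560,298))[:, :].copy() if 0 else cv2.copyMakeBorder(cv2.resize(tt,(560,298)),0,0,0,80,cv2.BORDER_CONSTANT)])[:,:,::-1])
E
```

```text
10.5333 [0.6324934  0.33309887 0.2529867 ] [ 0.7  0.6 -0.7] 0.7493096223519654
1056 [327.  226.5] [632.9 333.2] [23.6 23.2] 82.1
698 [328.8 187.1] [659.3 329. ] [38.2 19.4] 81.3
211 [328.2 169.7] [673.8 326.5] [41.8  2.1] 82.1
187 [331.8 248.1] [621.6 333.7] [42.  16.8] 81.2
[(42, array([358.9, 204.2]), array([[ 0.62804648, -0.15458065,  0.155     ]]))]
```

View pics/m5.png

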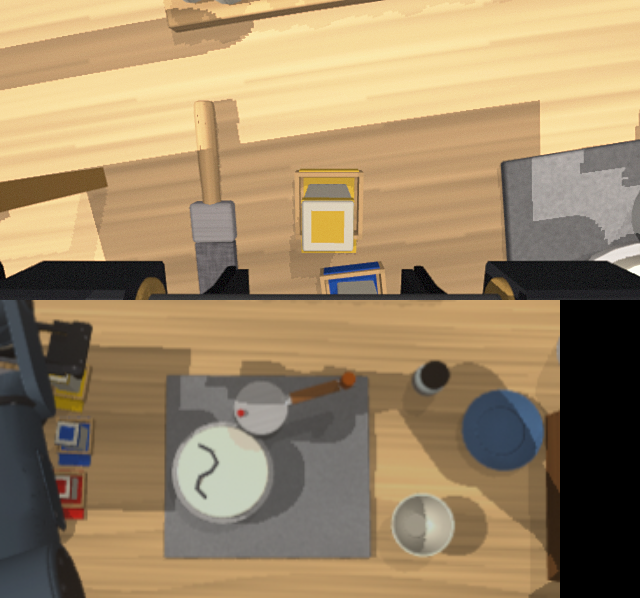

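The wrist view confirms the prop upright and squared in its pocket, mark at (327,226), yaw -8°. The knob hasn't moved.

For the swing I'll cage the knob with the jaws wide open and push it with the trailing pad. Tool y will lie along the tangent, turning about the hinge. First I'll travel and turn.

>>> play_rows(
  motion=[
    [[0.002,0.015,0,0,0,-6],[0.005,0.04,0,0,0,-13],[0.008,0.07,0,0,0,-20],[0.011,0.105,0,0,0,-27],[0.014,0.14,0,0,0,-34],[0.017,0.175,0,0,0,-41],[0.02,0.21,0,0,0,-48],[0.023,0.245,0,0,0,-55]],
  ],
  fingers=0.087,
)

```text
time_s: 11.25
position: [0.6182, 0.0853, 0.2469]
tcp_rot: [[0.677, 0.736, -0.005], [0.736, -0.677, 0.0], [-0.003, -0.004, -1.0]]
force: [-0.7, -0.4, -0.1]
opening: 0.993
grasp_force: 0.0
```

```bash
python3 - <<'E'
from h import *
s=bot.read_state(); R=s["tcp_rot"]; print(s["position"],s["joint_positions"].round(1),np.degrees(np.arctan2(R[1,1],R[0,1])))
print(rel((.610,-.160,.25),18.8))
E
```

```text
[0.61821108 0.08527645 0.24694051] [-2.4 29.8 81.5 -0.  68.9 40.2] -42.59789057176993
(array([-0.1861,  0.16  , -0.0031]), array([-3.10e-01,  5.00e-02, -6.14e+01]))
```

>>> play_rows(
  motion=[
    [[-0.022,0.019,0,0,0,-7],[-0.046,0.04,0,0,0,-14],[-0.07,0.06,0,0,0,-21],[-0.093,0.08,0,0,0,-28],[-0.117,0.1,0,0,0,-35],[-0.14,0.12,0,0,0,-42],[-0.163,0.14,0,0,0,-49],[-0.178,0.153,0,0,0,-55]],
  ],
)

```text
time_s: 11.92
position: [0.6092, -0.1503, 0.247]
tcp_rot: [[-0.213, 0.977, -0.004], [0.977, 0.213, 0.001], [0.002, -0.004, -1.0]]
force: [0.1, -0.3, -0.2]
opening: 1.004
grasp_force: 0.0
```

>>> play_rows(
  motion=[
    [[-0.009,0,0,0,0,-5],[-0.009,0,0,0,0,-6.4],[-0.009,0,0,0,0,-6.4],[-0.009,0,0,0,0,-6.4]],
  ],
)

```text
time_s: 12.25
position: [0.6118, -0.1554, 0.2481]
tcp_rot: [[-0.315, 0.949, -0.003], [0.949, 0.315, 0.002], [0.003, -0.002, -1.0]]
force: [-0.1, 0.3, 0.7]
opening: 1.0
grasp_force: 0.0
```

```bash
python3 - <<'E'
from h import *
d=imaging.capture("wrist"); s=bot.read_state(); R=s["tcp_rot"]; print(s["position"],s["joint_positions"].round(1),np.degrees(np.arctan2(R[1,1],R[0,1])))
cv2.imwrite("pics/w6.png",d["frame"][:,:,::-1])
print("pred knob,hub,pin",proj(d,[(.627,-.154,.155),(.578,-.013,.115),(.566,.021,.12)]).round(0).tolist())
for a,ce,m in blobs(mask(d,(3,170,90),(16,255,255)),40)[:3]: print("orange",a,ce,at(d,[ce],.155)[0].round(4))
for a,ce,m in blobs(cv2.bitwise_or(mask(d,(0,190,90),(2,255,255)),mask(d,(172,150,90),(180,255,255))),20)[:3]: print("red",a,ce,at(d,[ce],.122)[0].round(4))
print(rel((.610,-.160,.14),18.8))
E
```

```text
[ 0.6120489  -0.1551805   0.24851055] [-24.4  30.2  80.4   0.   69.4 -42.8] 18.421020552651196
pred knob,hub,pin [[350.0, 249.0], [346.0, 4.0], [346.0, -64.0]]
orange 1398 [347.3 243.7] [ 0.6243 -0.151   0.155 ]
(array([-0.0041, -0.0033,  0.1085]), array([-0.09, -0.11, -0.38]))
```

View pics/w6.png

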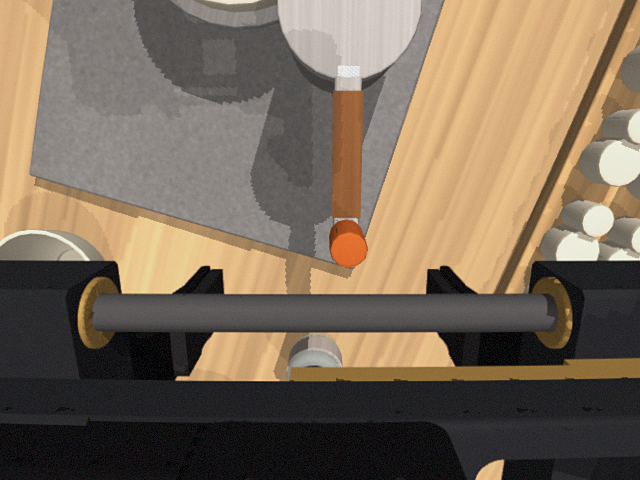

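The wrist view shows the knob at (347,244), in line with the jaws. The fingers are clear either side and the wheel is to the left, the swing direction. I'll come down around the knob.

>>> play_rows(
  motion=[
    [[0,0,0.02,0,0,0],[0,0,0.045,0,0,0],[0,0,0.07,0,0,0],[0,0,0.09,0,0,0],[0,0,0.102,0,0,0],[0,0,0.108,0,0,0],[0,0,0.108,0,0,0],[0,0,0.108,0,0,0]],
  ],
)

```text
time_s: 12.97
position: [0.6132, -0.1563, 0.1421]
tcp_rot: [[-0.317, 0.949, 0.001], [0.949, 0.317, -0.0], [-0.001, 0.001, -1.0]]
force: [0.4, 0.4, 0.1]
opening: 0.996
grasp_force: 0.0
```

```bash
python3 - <<'E'
from h import *
s=bot.read_state(); print(s["position"],s["force"].round(1)); R=s["tcp_rot"]
print("hinge in tool",R.T@(np.array([.578,-.013,.14])-s["position"]),"knob",R.T@(np.array([.626,-.153,.14])-s["position"]))
h=np.array([.150,.0315])
for D in (1,2,3,4,6,8,10,12,14,16,20,24):
    a=np.radians(D); M=np.array([[np.cos(a),-np.sin(a)],[np.sin(a),np.cos(a)]]); print(D,(h-M@h).round(4))
E
```

```text
[ 0.61324778 -0.15633993  0.14213733] [0.4 0.4 0.1]
hinge in tool [0.14712695 0.01194867 0.00204922] knob [-0.00086813  0.01315193  0.00214838]
1 [ 0.0006 -0.0026]
2 [ 0.0012 -0.0052]
3 [ 0.0019 -0.0078]
4 [ 0.0026 -0.0104]
6 [ 0.0041 -0.0155]
8 [ 0.0058 -0.0206]
10 [ 0.0077 -0.0256]
12 [ 0.0098 -0.0305]
14 [ 0.0121 -0.0354]
16 [ 0.0145 -0.0401]
20 [ 0.0198 -0.0494]
24 [ 0.0258 -0.0583]
```

>>> play_rows(
  motion=[
    [[-0.002,-0.005,0,0,0,0],[-0.002,-0.01,0,0,0,0],[-0.002,-0.015,0,0,0,0],[-0.002,-0.018,0,0,0,0],[-0.002,-0.018,0,0,0,0]],
  ],
)

```text
time_s: 13.38
position: [0.5956, -0.1646, 0.1422]
tcp_rot: [[-0.316, 0.949, 0.0], [0.949, 0.316, -0.0], [-0.0, 0.0, -1.0]]
force: [-0.0, 0.3, -0.9]
opening: 1.0
grasp_force: 0.0
```

>>> play_rows(
  motion=[
    [[0.0006,-0.0026,0,0,0,1],[0.0012,-0.0052,0,0,0,2],[0.0019,-0.0078,0,0,0,3],[0.0026,-0.0104,0,0,0,4],[0.0034,-0.013,0,0,0,5],[0.0041,-0.0155,0,0,0,6],[0.0049,-0.018,0,0,0,7],[0.0058,-0.0206,0,0,0,8]],
  ],
)

```text
time_s: 14.05
position: [0.5746, -0.1651, 0.1415]
tcp_rot: [[-0.18, 0.984, -0.0], [0.984, 0.18, 0.0], [0.0, -0.0, -1.0]]
force: [0.6, -0.4, 1.0]
opening: 0.998
grasp_force: 0.4
```

>>> play_rows(
  motion=[
    [[0.0012,-0.0052,0,0,0,2],[0.0026,-0.0104,0,0,0,4],[0.0041,-0.0155,0,0,0,6],[0.0058,-0.0206,0,0,0,8],[0.0077,-0.0256,0,0,0,10],[0.0098,-0.0305,0,0,0,12],[0.0121,-0.0354,0,0,0,14],[0.0145,-0.0401,0,0,0,16]],
  ],
)

```text
time_s: 14.72
position: [0.5323, -0.1579, 0.1415]
tcp_rot: [[0.099, 0.995, -0.0], [0.995, -0.099, 0.0], [0.0, -0.0, -1.0]]
force: [0.8, 0.0, -0.3]
opening: 1.0
grasp_force: 0.5
```

```bash
cat > st.py <<'E'
from h import *
def st(cam=True):
    s=bot.read_state(); R=s["tcp_rot"]; y=np.degrees(np.arctan2(R[1,1],R[0,1])); f=R.T@s["force"]
    print("t",s["time_s"],s["position"].round(4),"yaw",y.round(1),"f_tool",f.round(1),"hinge in tool",(R.T@(np.array([.578,-.013,.14])-s["position"])).round(4))
    if cam:
        for c in ("wrist","top","scene"):
            d=imaging.capture(c)
            for a,ce,m in blobs(mask(d,(3,170,90),(16,255,255),None if c=="wrist" else (225,190,375,280)),12)[:2]:
                if c=="wrist":print(a,ce, at(d,[ce],.155)[0].round(4))
                else:
                    k=at(d,[ce],.155 if c=="top" else .14)[0]; v=k-[.578,-.013,0]; print(c,a,ce,k.round(4),"r",np.hypot(*v[:2]).round(3),"ang",np.degrees(np.arctan2(v[1],v[0])).round(1))
E
python3 -c "from st import *; st()"
```

```text
t 14.7167 [ 0.5323 -0.1579  0.1415] yaw -5.7 f_tool [0.1 0.8 0.3] hinge in tool [0.1487 0.0311 0.0015]
1464 [397.7 280.2] [ 0.5584 -0.1439  0.155 ]
804 [410.6 339.3] [ 0.5619 -0.1671  0.155 ]
scene 139 [259.7 247.7] [ 0.5981 -0.1049  0.14  ] r 0.094 ang -77.6
scene 14 [237.9 243.1] [ 0.5756 -0.1522  0.14  ] r 0.139 ang -91.0
```

Contact is confirmed: pad force 0.5 N, and the arm follows. I'll continue with the free swing.

>>> play_rows(
  motion=[
    [[0.0012,-0.0052,0,0,0,2],[0.0026,-0.0104,0,0,0,4],[0.0041,-0.0155,0,0,0,6],[0.0058,-0.0206,0,0,0,8],[0.0077,-0.0256,0,0,0,10],[0.0098,-0.0305,0,0,0,12],[0.0121,-0.0354,0,0,0,14],[0.0145,-0.0401,0,0,0,16]],
  ],
)

```text
time_s: 15.53
position: [0.4947, -0.1401, 0.1416]
tcp_rot: [[0.369, 0.93, 0.001], [0.93, -0.369, -0.0], [-0.0, 0.001, -1.0]]
force: [1.3, 0.2, 0.3]
opening: 1.002
grasp_force: 0.5
```

>>> play_rows(
  motion=[
    [[0.0006,-0.0026,0,0,0,1],[0.0012,-0.0052,0,0,0,2],[0.0019,-0.0078,0,0,0,3],[0.0026,-0.0104,0,0,0,4],[0.0034,-0.013,0,0,0,5],[0.0041,-0.0155,0,0,0,6],[0.0049,-0.018,0,0,0,7],[0.0058,-0.0206,0,0,0,8]],
  ],
)

```text
time_s: 16.2
position: [0.4772, -0.1268, 0.1416]
tcp_rot: [[0.495, 0.869, 0.0], [0.869, -0.495, -0.0], [0.0, 0.0, -1.0]]
force: [0.7, 0.2, -0.5]
opening: 1.002
grasp_force: 0.4
```

```bash
python3 -c "from st import *; st()"
```

```text
t 16.2 [ 0.4772 -0.1268  0.1416] yaw -29.6 f_tool [0.5 0.5 0.5] hinge in tool [0.1488 0.0314 0.0016]
1594 [397.8 279.2] [ 0.5066 -0.1246  0.155 ]
634 [411.2 338.3] [ 0.5005 -0.1473  0.155 ]
scene 128 [264.9 236.8] [ 0.5634 -0.0921  0.14  ] r 0.08 ang -100.4
scene 70 [244.8 224. ] [ 0.5107 -0.1365  0.14  ] r 0.141 ang -118.6
```

>>> play_rows(
  motion=[
    [[0.0006,-0.0026,0,0,0,1],[0.0012,-0.0052,0,0,0,2],[0.0019,-0.0078,0,0,0,3],[0.0026,-0.0104,0,0,0,4],[0.0034,-0.013,0,0,0,5],[0.0041,-0.0155,0,0,0,6],[0.0049,-0.018,0,0,0,7],[0.0058,-0.0206,0,0,0,8]],
  ],
)

```text
time_s: 17.02
position: [0.4624, -0.1116, 0.1416]
tcp_rot: [[0.611, 0.792, 0.001], [0.792, -0.611, -0.0], [0.0, 0.001, -1.0]]
force: [2.1, -0.5, -0.9]
opening: 0.998
grasp_force: 0.9
```

>>> play_rows(
  motion=[
    [[0.0006,-0.0026,0,0,0,1],[0.0012,-0.0052,0,0,0,2],[0.0019,-0.0078,0,0,0,3],[0.0026,-0.0104,0,0,0,4]],
  ],
)

```text
time_s: 17.35
position: [0.4557, -0.1032, 0.1416]
tcp_rot: [[0.665, 0.747, 0.001], [0.747, -0.665, -0.0], [0.0, 0.001, -1.0]]
force: [2.1, -0.2, -0.8]
opening: 0.999
grasp_force: 1.0
```

```bash
python3 -c "from st import *; st()"
```

```text
t 17.35 [ 0.4557 -0.1032  0.1416] yaw -41.7 f_tool [1.2 1.7 0.8] hinge in tool [0.1487 0.0314 0.0017]
1623 [398.  278.9] [ 0.485  -0.1073  0.155 ]
601 [411.2 337.9] [ 0.4743 -0.1282  0.155 ]
scene 127 [269.3 232. ] [ 0.5483 -0.0816  0.14  ] r 0.075 ang -113.4
scene 100 [251.8 216.2] [ 0.4838 -0.1198  0.14  ] r 0.142 ang -131.4
```

On the hump: pad force has doubled to 1.0 N. I'll keep going in small steps.

>>> play_rows(
  motion=[
    [[0.0006,-0.0026,0,0,0,1],[0.0012,-0.0052,0,0,0,2],[0.0019,-0.0078,0,0,0,3],[0.0026,-0.0104,0,0,0,4]],
  ],
)

```text
time_s: 17.83
position: [0.4494, -0.0943, 0.1416]
tcp_rot: [[0.715, 0.699, 0.0], [0.699, -0.715, -0.0], [0.0, 0.0, -1.0]]
force: [1.7, -1.2, 0.1]
opening: 0.997
grasp_force: 0.8
```

>>> play_rows(
  motion=[
    [[0.0006,-0.0026,0,0,0,1],[0.0012,-0.0052,0,0,0,2],[0.0019,-0.0078,0,0,0,3],[0.0026,-0.0104,0,0,0,4]],
  ],
)

```text
time_s: 18.17
position: [0.4432, -0.0846, 0.1414]
tcp_rot: [[0.762, 0.647, -0.001], [0.647, -0.762, 0.001], [-0.001, -0.001, -1.0]]
force: [-0.1, -0.6, 0.5]
opening: 0.998
grasp_force: 0.1
```

```bash
python3 -c "from st import *; st()"
```

```text
t 18.1667 [ 0.4432 -0.0846  0.1414] yaw -49.7 f_tool [-0.4  0.4 -0.5] hinge in tool [0.1491 0.0326 0.0013]
1689 [398.  278.4] [ 0.4718 -0.0927  0.155 ]
532 [411.3 337.5] [ 0.4584 -0.1118  0.155 ]
scene 258 [265.8 219.8] [ 0.5026 -0.0875  0.14  ] r 0.106 ang -135.3
```

The pad force has collapsed, so the arm is tipping over the hump. I'll nudge 1° and wait to see whether it drops by itself.

>>> play_rows(
  motion=[
    [[0.0006,-0.0026,0,0,0,1],[0.0006,-0.0026,0,0,0,1],[0.0006,-0.0026,0,0,0,1],[0.0006,-0.0026,0,0,0,1],[0.0006,-0.0026,0,0,0,1],[0.0006,-0.0026,0,0,0,1]],
  ],
)

```text
time_s: 18.82
position: [0.4429, -0.0829, 0.1415]
tcp_rot: [[0.772, 0.635, 0.0], [0.635, -0.772, -0.0], [-0.0, 0.0, -1.0]]
force: [0.1, 0.1, 1.1]
opening: 1.0
grasp_force: 0.0
```

```bash
python3 -c "from st import *; st()"
```

```text
t 18.8167 [ 0.4429 -0.0829  0.1415] yaw -50.6 f_tool [ 0.2 -0.  -1.1] hinge in tool [0.1488 0.0319 0.0015]
1974 [315.7 274.2] [ 0.4544 -0.0685  0.155 ]
62 [316.9 333.9] [ 0.437  -0.0832  0.155 ]
scene 261 [274.4 215. ] [ 0.4875 -0.0664  0.14  ] r 0.105 ang -149.4
```

The knob jumped about 30 mm ahead of the pad and now sits mid-jaw with zero force. I'll hold briefly, then check that it is stable and compare the pin with its earlier appearance.

>>> play_rows(
  motion=[
    [[0,0,0,0,0,0],[0,0,0,0,0,0],[0,0,0,0,0,0],[0,0,0,0,0,0]],
  ],
)

```text
time_s: 19.3
position: [0.4428, -0.0828, 0.1415]
tcp_rot: [[0.772, 0.635, -0.0], [0.635, -0.772, 0.0], [-0.0, -0.0, -1.0]]
force: [0.3, 0.3, -0.6]
opening: 0.999
grasp_force: 0.0
```

```bash
cat > pin.py <<'E'
from st import *
def red(img,d,lab,X0):
    h=cv2.cvtColor(img,cv2.COLOR_RGB2HSV); p=proj(d,[X0])[0]
    m=((h[...,0]<8)|(h[...,0]>172))&(h[...,1]>110)&(h[...,2]>60); yy,xx=np.mgrid[:480,:640]
    m&=np.hypot(xx-p[0],yy-p[1])<14; yx=np.argwhere(m)
    print(lab,"pred",p.round(1),"n",len(yx), "" if not len(yx) else (yx[:,::-1].mean(0).round(1),yx.min(0)[::-1],yx.max(0)[::-1], [at(d,[yx[:,::-1].mean(0)],z)[0].round(4) for z in (.115,.121)]))
def pinpos(a,z): a=np.radians(a); return (.578-.036*np.cos(a),-.013-.036*np.sin(a),z)
E
python3 - <<'E'
from pin import *
st()
d=imaging.capture("scene"); f0=cv2.imread("pics/scene0.png")[:,:,::-1].copy()
red(f0,d,"start",pinpos(-71,.12))
red(d["frame"],d,"now",pinpos(-155,.116))
t=imaging.capture("top"); red(t["frame"],t,"top",pinpos(-155,.116))
for c in("scene","top"): print([(x["at"],x["confidence"]) for x in finder.recognise(c,"click_pin")[:2]])
E
```

```text
t 19.3 [ 0.4428 -0.0828  0.1415] yaw -50.6 f_tool [ 0.4 -0.   0.6] hinge in tool [0.1488 0.032  0.0015]
1983 [316.1 274.2] [ 0.4544 -0.0685  0.155 ]
65 [317.4 333.9] [ 0.4371 -0.0832  0.155 ]
scene 269 [274.5 215.3] [ 0.4887 -0.0663  0.14  ] r 0.104 ang -149.2
start pred [315.4 239.3] n 18 (array([315.9, 240.7]), array([314, 239]), array([318, 243]), [array([0.5658, 0.022 , 0.115 ]), array([0.5725, 0.0213, 0.121 ])])
now pred [309.6 254.6] n 13 (array([310. , 255.8]), array([308, 255]), array([312, 257]), [array([0.6138, 0.0027, 0.115 ]), array([0.6202, 0.0021, 0.121 ])])
top pred [304.3 210.7] n 9 (array([304., 210.]), array([303, 209]), array([305, 211]), [array([0.613 , 0.0031, 0.115 ]), array([0.6119, 0.0031, 0.121 ])])
[([0.5621, -0.4652, 0.0149], 0.66), ([0.5554, -0.038, 0.0166], 0.52)]
[([0.3943, -0.3071, 0.0255], 0.72)]
```

The scene and top cameras agree on the pin at hub-top height. The scene height has shrunk from 5 to 3 px rows, so it is flush, and the arm is stable at q≈1.48 rad. I'll retreat straight up.

>>> play_rows(
  motion=[
    [[0,0,-0.01,0,0,0],[0,0,-0.03,0,0,0],[0,0,-0.06,0,0,0],[0,0,-0.09,0,0,0],[0,0,-0.12,0,0,0],[0,0,-0.14,0,0,0],[0,0,-0.15,0,0,0],[0,0,-0.15,0,0,0]],
  ],
)

```text
time_s: 20.32
position: [0.4442, -0.0834, 0.2941]
tcp_rot: [[0.772, 0.635, 0.006], [0.635, -0.772, -0.003], [0.003, 0.006, -1.0]]
force: [-0.3, -0.4, 0.3]
opening: 1.0
grasp_force: 0.0
```

>>> play_rows(
  motion=[
    [[0,0,0,0,0,0],[0,0,0,0,0,0],[0,0,0,0,0,0]],
  ],
)

```text
time_s: 20.57
position: [0.442, -0.0825, 0.2903]
tcp_rot: [[0.772, 0.635, -0.003], [0.635, -0.772, 0.001], [-0.001, -0.003, -1.0]]
force: [-0.7, 0.3, -0.8]
opening: 1.0
grasp_force: 0.0
```

```bash
python3 - <<'E'
from pin import *
st()
d=imaging.capture("scene"); red(d["frame"],d,"now",pinpos(-155,.116))
w=imaging.capture("wrist"); red(w["frame"],w,"wrist",pinpos(-155,.116))
for a,ce,m in blobs(mask(d,(20,120,120),(35,255,255),(425,225,475,295)),10)[:3]: print("yellow",a,ce,at(d,[ce],.114)[0].round(3))
f0=cv2.imread("pics/scene0.png")[:,:,::-1].astype(int); df=np.abs(f0-d["frame"]).max(2)>60
for n,b in(("bowl",(165,213,210,250)),("dish",(80,270,150,318)),("jar",(150,288,188,330)),("blue/red",(408,205,445,264)),("cup",(444,183,474,218)),("brush",(476,245,516,312))): x0,y0,x1,y1=b; print(n,df[y0:y1,x0:x1].mean().round(3))
E
```

```text
t 20.5667 [ 0.442  -0.0825  0.2903] yaw -50.6 f_tool [-0.3 -0.6  0.8] hinge in tool [0.1494 0.0332 0.15  ]
961 [322.6 214.7] [ 0.4468 -0.0751  0.155 ]
scene 273 [274.6 215.1] [ 0.488 -0.066  0.14 ] r 0.104 ang -149.5
now pred [309.6 254.6] n 13 (array([310. , 255.8]), array([308, 255]), array([312, 257]), [array([0.6138, 0.0027, 0.115 ]), array([0.6202, 0.0021, 0.121 ])])
wrist pred [384.3 -38.5] n 0 
yellow 157 [451.5 288.6] [0.752 0.275 0.114]
yellow 95 [455.9 255.1] [0.659 0.32  0.114]
yellow 73 [457.2 247.1] [0.634 0.332 0.114]
bowl 0.043
dish 0.037
jar 0.016
blue/red 0.001
cup 0.0
brush 0.0
```

```bash
python3 -c "from rig import bot; print(bot.hand_in())"
```

```text
the job is handed in; nothing more can be done
None
```

I handed the job in at about 21 s: the yellow prop stands squared in its yellow pocket, and the arm clicked home at about q = 1.48 rad with the red pin flush and nothing touching it. I viewed 11 pictures, one over the limit of 10.

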